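Turn a washed tray over onto the draining board

ROBOT

A 6-joint arm with a two-finger parallel gripper is mounted at the origin on the work surface; the furniture and walls round the work are solid. World frame = base frame: x ahead of the robot, y to its left, z up, the work surface at z = 0. Lengths are in m, angles in rad, forces in N, time in s.
With the tool pointing down it reaches from about 0.3 to 0.95 m from the base axis. Payload 3.1 kg.
Tool frame: the origin (TCP) lies at the very end of the fingers, on their centre line; the grasp point (between the pads) lies 19 mm behind it; z points along the fingers, y is the line along which they close (so a half turn about z gives the same grasp; the last joint's range is limited). The gripper opens to 85 mm and grips with 20 to 120 N. Pads are 22 mm wide; open, the fingers measure 114 mm over their backs; the gripper's body (76 mm by 85 mm) begins 54 mm behind the grasp point. The pads swing forward as they close: fully open they stand 13 mm farther back than shut.
Start: joints at [1.18, 0.308, 1.634, -0, 1.2, -0.07], TCP at [0.197, 0.593, 0.231] pointing down, gripper open.
Joint ranges: [-3.06, 3.06], [-0.79, 1.96], [0.05, 2.63], [-1.19, 4.34], [0.05, 2.64], [-2.94, 2.94]. Speed limits (rad/s): [2.79, 2.79, 3.14, 3.14, 3.14, 3.14].

INTERFACE

Orientations are given as [roll, pitch, yaw] about the fixed x, y, z axes, in that order (R = Rz(yaw) Ry(pitch) Rx(roll)).
In Python, from bench import bot gives the robot as it stands. Calls block until the motion is done:
- bot.movep(position, orientation): joint-space move of the TCP to a pose.
- bot.move_linear(position, orientation=None, speed=0.15, f_stop=None): straight line of the TCP; orientation=None keeps the orientation; speed is the mean speed in m/s. With f_stop (N) it stops when the force on the tool has changed by that much, and returns True; else False.
- bot.set_joints(angles): joint-space move.
- bot.gripper_to(opening, grasp_force=None): finger opening in m; grasp_force is the grip in N (None keeps the last); returns when the fingers have stopped.
- bot.wait(seconds).
- bot.solve_ik(position, orientation): joint angles nearest the present ones, or None.
- bot.get_obs(): the state.
- bot.camera(name): name is "scene" or "top"; returns a dict with "pixels" (420x560x3 uint8, red, green, blue), "depth" (420x560 float32, m along the optical axis (not along the pixel's ray), 0 where there is no reading), "intrinsics" (3x3 intrinsics, pixels), "pose" (4x4, takes a point from camera to world coordinates). Camera axes: x right, y down, z forward; pixel columns grow to the right and rows downward; lengths in m; the calibration is good to about 2 mm. A picture is of the moment at which its call begins.
A pose or a line that the arm cannot do raises bot.Unreachable and nothing moves.
- bot.sign_off(): hands the job in; it is judged then, once.
The state is a dict: "time": time; "joint_pos": joint angles; "qd": joint speeds; "effort": joint torques, N m; "tool_pos": TCP position; "tool_rot": TCP orientation; "ft_force": force on the tool from outside, world axes, zero at the start; "moment": the same for the moment, N m; "finger_gap": finger opening in m; "grasp_force": force on a finger pad.
Only numpy, scipy, OpenCV 4.12 (cv2) and the standard library are available. Lean on these libraries where they do the work, as an engineer would, in place of code of your own. Each camera call takes 0.05 s, during which the arm holds its last target. There are 200 camera calls.

TASK

Turn the washed steel tray upside down onto the slatted draining board so that it drains, using the fingertips only and never picking it up. Slide it flat along the bench until its long side lies against the open end of the board, tip it up against that end and on over, so that it falls bottom-up onto the slats, and then push it along the slats until it rests squarely against the raised stop at the far end. Leave the beaker and the round dish on the board and the mortar on the bench as they stand.

Things in the scene. Friction and masses are not known exactly. Their poses are not given: they have to be found in the camera images.
- tray: Loose shallow pressed-steel tray, about 0.15 kg. Outside, over the rim: 130 mm along its x, 115 mm along y, 18 mm tall along z; plan corners rounded 20 mm. Origin: centre of the underside; z points out of its mouth (up at the start, down once turned over). At the start it lies on the bench, -y long side towards the board, its y within 0.3 rad of the board's y, 20 to 85 mm off the open end.
- rim_a (a point): Middle of the tray's rim (a 4 mm bead) on its +y long side, 16 mm above the underside; at the start the side away from the board. Below the rim the wall slopes in: 7 mm above the underside it stands 5.5 mm inside the rim, and from there the bottom edge is rounded, 7 mm radius, to the flat underside (105 by 90 mm). Fingertips a few mm above the bench get under this edge and raise that side.
- rim_b (a point): middle of the tray's rim on its -y long side, 16 mm above the underside; at the start the side towards the board; shaped like the other side
- rim_c (a point): middle of the tray's rim on its +x short side, 16 mm above the underside
- rim_d (a point): middle of the tray's rim on its -x short side, 16 mm above the underside
- tray_mouth (a point): centre of the tray's mouth, on its axis in the plane of the rim's top, 18 mm from the underside
- board: Slatted draining board, blue-grey frame, pale slats, firm on the bench: 290 mm along x, 165 mm along y. Origin under its centre on the bench. Slats run along y, tops 21 mm above the bench. Open end: upright face 21 mm high at y = +82.5 mm, flush with the slats. Raised rims 8 mm thick on the other sides: along x = +-137 mm (inner faces) 8 mm above the slats; the stop at the -y end 14 mm above.
- open_edge (a point): point on the upper edge of the board's open end, in the middle of the tray's lane: x = -57 mm, y = +82.5 mm in the board's frame, 21 mm above the bench (the lane is the -x part of the board; the beaker and round dish stand on the +x part)
- stop_face (a point): point at the foot of the stop's inner face: x = -57 mm, y = -74.5 mm in the board's frame, at the height of the slats
- beaker: small glass beaker, 44 mm across and 60 mm tall, loose, upside down on the slats at about x = +93, y = +35 mm of the board; origin at the centre of its bottom, which is on top
- petri: flat round glass dish, 66 mm across and 15 mm tall, loose on the slats at about x = +93, y = -38 mm of the board; origin under its centre
- mortar: loose porcelain mortar, 69 mm across and 47 mm tall, on the bench beyond the board's stop end; origin under its centre

How it is judged:
By the outcome, as a careful person would: the job done as asked, in the order asked, and still so for the second after the job is handed in, with the robot touching nothing.
It also fails if it takes over 64 s, if anything falls off the work surface, if the arm or the gripper's body presses on something with over 40 N, if the wrist force passes 120 N, or if a joint passes its speed limit or range.

## Working session

There is one attempt and no reset: what is moved stays moved. The work goes in short steps, each a Python script; the robot and the scene stay as the last script left them, time stands still between calls to the robot, and variables do not carry over. Pictures are saved under pics/ and viewed, at most 10 in all, crops included, and the job is handed in when it is done.

```bash
ls; mkdir -p pics
python3 - <<'E'
from bench import bot
import cv2,numpy as np
o=bot.get_obs();print(o['time'],o['tool_pos'],o['tool_rot'],o['finger_gap'])
ims=[]
for n in("scene","top"):
    c=bot.camera(n);np.savez(f'pics/{n}0.npz',**c);print(n,c['intrinsics'].round(1).tolist(),c['pose'].round(3).tolist())
    cv2.imwrite(f'pics/{n}0.png',c['pixels'][...,::-1])
E
```

```text
pics
0.0 [0.19679049 0.59233766 0.23005104] [-3.13934407e+00 -1.59843825e-04  2.82082757e+00] 0.08546093626019141
scene [[487.4, 0.0, 279.5], [0.0, 487.4, 214.0], [0.0, 0.0, 1.0]] [[0.566, -0.524, 0.637, -0.185], [-0.824, -0.378, 0.421, -0.503], [0.021, -0.763, -0.646, 0.788], [0.0, 0.0, 0.0, 1.0]]
top [[427.1, 0.0, 280.3], [0.0, 427.1, 207.5], [0.0, 0.0, 1.0]] [[0.018, -0.992, 0.125, 0.394], [-1.0, -0.014, 0.026, -0.04], [-0.024, -0.125, -0.992, 1.004], [0.0, 0.0, 0.0, 1.0]]
```

View pics/top0.png

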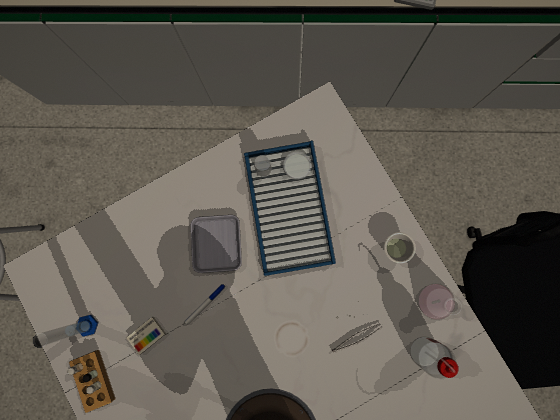

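View pics/scene0.png

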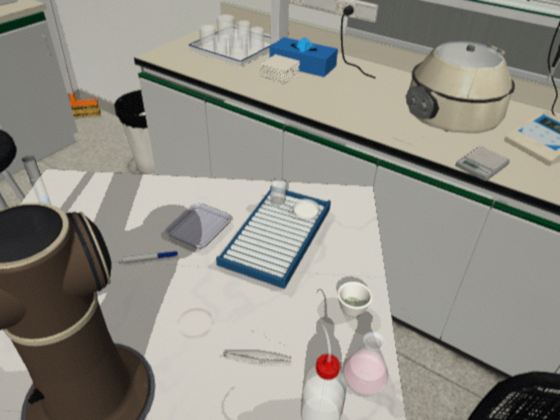

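The top view shows the tray at about (215,243). The board runs from (246,152) to (334,264), with its open end on the left facing the tray and the beaker and dish at its upper end (262,165)/(297,165). The mortar is at (400,248). The scene view agrees: tray (198,227), board (275,235).

```bash
cat > h.py <<'E'
import numpy as np,cv2
def cloud(c):
    K,T=c['intrinsics'],c['pose'];v,u=np.mgrid[:420,:560];z=c['depth']
    P=np.stack([(u-K[0,2])/K[0,0]*z,(v-K[1,2])/K[1,1]*z,z],-1)@T[:3,:3].T+T[:3,3]
    P[z==0]=np.nan;return P
def ray(c,uv,h):
    K,T=c['intrinsics'],c['pose'];uv=np.atleast_2d(uv)
    d=np.c_[(uv[:,0]-K[0,2])/K[0,0],(uv[:,1]-K[1,2])/K[1,1],np.ones(len(uv))]@T[:3,:3].T
    return T[:3,3]+d*((h-T[2,3])/d[:,2])[:,None]
def blue(c):
    h=cv2.cvtColor(c['pixels'],cv2.COLOR_RGB2HSV)
    return cv2.inRange(h,(95,110,30),(120,255,200))
def big(m):
    cs,_=cv2.findContours(m,cv2.RETR_EXTERNAL,cv2.CHAIN_APPROX_NONE);return max(cs,key=cv2.contourArea)
E
python3 - <<'E'
from h import *
np.set_printoptions(precision=4,suppress=True)
for n,roi,troi in(("top",(235,130,345,285),(180,200,247,285)),("scene",(205,170,345,295),(155,195,240,260))):
    c=dict(np.load(f'pics/{n}0.npz'));P=cloud(c)
    m=blue(c);k=np.zeros_like(m);k[roi[1]:roi[3],roi[0]:roi[2]]=1;m=m*k
    ct=big(cv2.morphologyEx(m,cv2.MORPH_CLOSE,np.ones((9,9))))
    q=ray(c,ct[:,0],.025)[:,:2].astype(np.float32);print(n,'board rect',cv2.minAreaRect(q*1000))
    b=P[(m>0)];print(' blue z pct',np.nanpercentile(b[:,2],[2,25,50,75,98]))
    b=b[b[:,2]>.018];print(' cloud rect',cv2.minAreaRect((b[:,:2]*1000).astype(np.float32)))
    s=P[troi[1]:troi[3],troi[0]:troi[2]]
    z=s[...,2];print(' tray z pct',np.nanpercentile(z,[1,10,30,50,70,90,99]))
    t=s[(z>.009)&(z<.03)];print(len(t),cv2.minAreaRect((t[:,:2]*1000).astype(np.float32)))
    im=c['pixels'][troi[1]:troi[3],troi[0]:troi[2],::-1]
    cv2.imwrite(f'pics/crop_{n}.png',cv2.resize(im,None,fx=6,fy=6,interpolation=cv2.INTER_CUBIC))
    # colour mask for tray: bluish grey
    l=cv2.cvtColor(c['pixels'],cv2.COLOR_RGB2LAB).astype(int)
    print(l[troi[1]:troi[3]:12,(troi[0]+troi[2])//2].tolist())
E
```

```text
top board rect ((519.2791748046875, -32.86012268066406), (289.8125915527344, 163.42074584960938), 10.766241073608398)
 blue z pct [0.0181 0.0217 0.0284 0.0329 0.0377]
 cloud rect ((518.5748901367188, -32.30113220214844), (288.4862365722656, 162.70269775390625), 10.721282005310059)
 tray z pct [-0.0038 -0.0017 -0.0001  0.001   0.0023  0.0113  0.0197]
623 ((418.19134521484375, 133.5126190185547), (159.607666015625, 114.92608642578125), 4.7831878662109375)
[[143, 130, 134], [99, 129, 133], [114, 131, 128], [86, 130, 128], [79, 129, 128], [79, 129, 129], [58, 129, 131], [104, 129, 133]]
scene board rect ((515.730224609375, -34.57450866699219), (310.0496826171875, 167.51783752441406), 10.789474487304688)
 blue z pct [0.009  0.0194 0.0246 0.0305 0.038 ]
 cloud rect ((515.910400390625, -33.704673767089844), (290.08795166015625, 164.56031799316406), 10.791333198547363)
 tray z pct [-0.0013  0.0005  0.0018  0.0028  0.0043  0.0182  0.0247]
975 ((424.6880187988281, 103.27156066894531), (191.896728515625, 191.62313842773438), 25.86221694946289)
[[211, 129, 132], [163, 130, 125], [118, 129, 125], [117, 130, 124], [114, 131, 125], [212, 127, 134]]
```

Run:
```python
import cv2,numpy as np
a=cv2.imread('pics/crop_top.png');print(a.shape)
```

```text
(510, 402, 3)
```

View pics/crop_top.png

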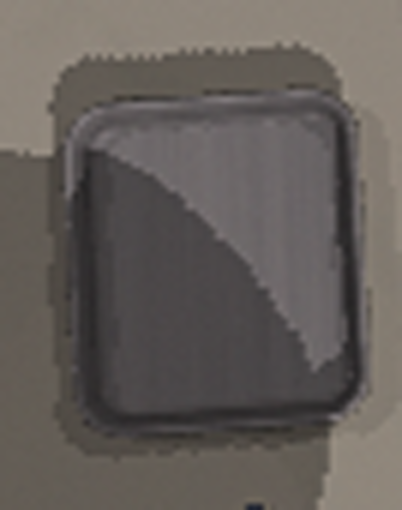

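The crop shows the tray's rim running from about (65,95) to (365,430) in crop pixels, which is 6x with its origin at (180,200). Only shadows surround it. Next I'll fit the rim from the depth blob.

Run:
```python
from h import *
np.set_printoptions(precision=4,suppress=True)
th=np.radians(10.75);C=np.array([.5172,-.033]);R=np.array([[np.cos(th),-np.sin(th)],[np.sin(th),np.cos(th)]])
for n,troi in(("top",(180,200,247,285)),("scene",(155,195,240,260))):
    c=dict(np.load(f'pics/{n}0.npz'));P=cloud(c);z=np.nan_to_num(P[...,2])
    m=((z>.010)&(z<.04)).astype(np.uint8);k=np.zeros_like(m);k[troi[1]:troi[3],troi[0]:troi[2]]=1;m*=k
    X=(P[...,:2]-C)@R; m*=(X[...,1]>.09).astype(np.uint8)
    _,lab,st,_=cv2.connectedComponentsWithStats(m);i=1+np.argmax(st[1:,4])
    t=P[lab==i];r=cv2.minAreaRect((t[:,:2]*1000).astype(np.float32));print(n,len(t),r,'z98',np.percentile(t[:,2],[50,90]))
    print('board frame',(np.array(r[0])/1000-C)@R)
    # second: colour contour via rays (grey-violet b<=129)
    l=cv2.cvtColor(c['pixels'],cv2.COLOR_RGB2LAB).astype(int)
    m2=((l[...,2]<=131)*k).astype(np.uint8)
    m2=cv2.morphologyEx(m2,cv2.MORPH_CLOSE,np.ones((5,5)));m2=cv2.morphologyEx(m2,cv2.MORPH_OPEN,np.ones((7,7)))
    q=ray(c,big(m2)[:,0],.016)[:,:2].astype(np.float32)*1000;print(' colour',cv2.minAreaRect(q))
from bench import bot
# reach: pointed down poses near the tray
for p in([.43,.21,.02],[.43,.21,.1],[.5,0,.05],[.48,-.1,.05]):
    for yaw in np.radians([10.75,100.75,-79.25,190.75]):
        print(p,yaw.round(2),bot.solve_ik(p,[np.pi,0,yaw]))
```

```text
top 606 ((432.9493408203125, 134.7444305419922), (129.96726989746094, 114.93704986572266), 4.831413269042969) z98 [0.0165 0.0195]
board frame [-0.0515  0.1805]
 colour ((432.3475646972656, 135.65342712402344), (131.7008056640625, 115.90876770019531), 4.878368854522705)
scene 489 ((433.1210021972656, 135.62196350097656), (133.81219482421875, 117.93830108642578), 4.700599193572998) z98 [0.0174 0.0207]
board frame [-0.0512  0.1813]
 colour ((425.2513122558594, 138.38436889648438), (167.93092346191406, 149.70956420898438), 24.039302825927734)
[0.43, 0.21, 0.02] 0.19 [ 0.3633  0.3574  2.0916 -0.      0.6926  1.7464]
[0.43, 0.21, 0.02] 1.76 [ 0.3633  0.3574  2.0916 -0.      0.6926  0.1757]
[0.43, 0.21, 0.02] -1.38 None
[0.43, 0.21, 0.02] 3.33 [ 0.3633  0.3574  2.0916  0.      0.6926 -1.3951]
[0.43, 0.21, 0.1] 0.19 [ 0.3633  0.2069  2.068  -0.      0.8667  1.7464]
[0.43, 0.21, 0.1] 1.76 [ 0.3633  0.2069  2.068  -0.      0.8667  0.1757]
[0.43, 0.21, 0.1] -1.38 None
[0.43, 0.21, 0.1] 3.33 [ 0.3633  0.2069  2.068   0.      0.8667 -1.3951]
[0.5, 0, 0.05] 0.19 [-0.0871  0.3319  2.0375 -0.      0.7722  1.2961]
[0.5, 0, 0.05] 1.76 [-0.0871  0.3319  2.0375 -0.      0.7722 -0.2747]
[0.5, 0, 0.05] -1.38 [-0.0871  0.3319  2.0375 -0.      0.7722  2.8669]
[0.5, 0, 0.05] 3.33 [-0.0871  0.3319  2.0375  0.      0.7722 -1.8455]
[0.48, -0.1, 0.05] 0.19 [-0.2942  0.3166  2.0596 -0.      0.7653  1.0889]
[0.48, -0.1, 0.05] 1.76 [-0.2942  0.3166  2.0596 -0.      0.7653 -0.4819]
[0.48, -0.1, 0.05] -1.38 [-0.2942  0.3166  2.0596 -0.      0.7653  2.6597]
[0.48, -0.1, 0.05] 3.33 [-0.2942  0.3166  2.0596  0.      0.7653 -2.0527]
```

```bash
cat >> h.py <<'E'
from scipy.spatial.transform import Rotation as Rot
TH=np.radians(10.75);C=np.array([.5172,-.033]);RB=np.array([[np.cos(TH),-np.sin(TH)],[np.sin(TH),np.cos(TH)]])
def pose(bx,by,z,tilt=20):
    "TCP in board mm; tool y along board x, tips pointing towards -y by tilt"
    s,c=np.sin(np.radians(tilt)),np.cos(np.radians(tilt))
    M=Rot.from_euler('z',TH).as_matrix()@np.array([[0,1,0],[c,0,-s],[-s,0,-c]]).T.reshape(3,3).T
    p=C+RB@np.array([bx,by])/1e3
    return [p[0],p[1],z/1e3],Rot.from_matrix(M).as_euler('xyz').tolist()
def tcp(bot):
    o=bot.get_obs();p=o['tool_pos'];b=RB.T@(np.array(p[:2])-C)*1e3
    f=np.array(o['ft_force']);fb=RB.T@f[:2]
    return np.r_[b,p[2]*1e3].round(1),np.r_[fb,f[2]].round(1),round(o['time'],1)
E
python3 - <<'E'
from h import *
from bench import bot
for a in [(-54,272,12),(-54,200,12),(-54,190,120),(-54,100,120),(-54,130,40),(-54,50,45)]:
    print(a,bot.solve_ik(*pose(*a)))
print(Rot.from_euler('xyz',pose(0,0,0)[1]).as_matrix().round(2).tolist())
bot.gripper_to(.055)
bot.movep(*pose(-54,280,70))
print(tcp(bot),bot.get_obs()['finger_gap'])
print(bot.move_linear(pose(-54,280,25)[0],speed=.08,f_stop=3))
print(bot.move_linear(pose(-54,280,-8)[0],speed=.02,f_stop=2),tcp(bot))
c=bot.camera('scene');cv2.imwrite('pics/s1.png',cv2.resize(c['pixels'][60:280,60:360,::-1],None,fx=2.6,fy=2.6))
E
```

```text
(-54, 272, 12) [ 0.61465423  0.46099916  2.01203503 -0.42186075  0.86375597  0.73463285]
(-54, 200, 12) [ 0.47873327  0.41907424  2.08351087 -0.47362924  0.80135457  0.65119588]
(-54, 190, 120) [ 0.45866926  0.20621365  2.06657319 -0.4012822   1.0040675   0.51150168]
(-54, 100, 120) [ 0.26779507  0.16317158  2.11972931 -0.43731621  0.9356603   0.35585713]
(-54, 130, 40) [ 0.33317486  0.33003896  2.13065139 -0.49287309  0.79691122  0.51385158]
(-54, 50, 45) [ 0.15662837  0.30109837  2.15737541 -0.52890085  0.74435768  0.37300628]
[[-0.18, 0.98, 0.06], [0.92, 0.19, -0.34], [-0.34, -0.0, -0.94]]
(array([-53.2, 281. ,  70.5]), array([ 0.2, -0.8, -0.2]), 2.1) 0.054755214227417096
False
True (array([-54.1, 279.9,  -1.2]), array([-0.9,  0.5,  4.5]), 4.0)
```

View pics/s1.png

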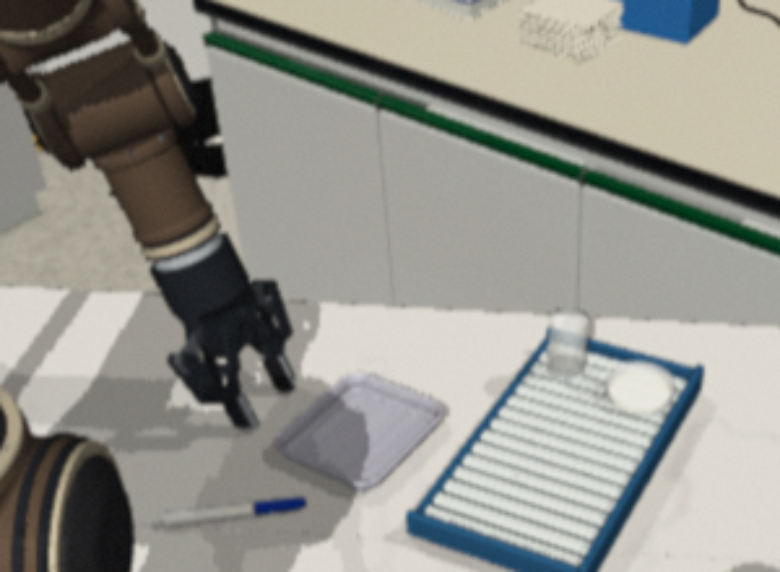

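The arm's fingertips are behind the tray (crop px (240,420) and (285,385)) and square to its far side. Nothing blocks the path to the board. Next: slide the tray.

Run:
```python
from h import *
from bench import bot
bot.move_linear(pose(-54,280,.5)[0],speed=.05)
print(bot.move_linear(pose(-54,225,.5)[0],speed=.06),tcp(bot))
print(bot.move_linear(pose(-54,190,.5)[0],speed=.03,f_stop=5),tcp(bot))
c=bot.camera('scene');cv2.imwrite('pics/s2.png',cv2.resize(c['pixels'][140:300,130:350,::-1],None,fx=3.5,fy=3.5))
np.savez('pics/top2.npz',**bot.camera('top'))
```

```text
False (array([-53.8, 225.1,   0.6]), array([ 0.2, -0.1,  0.2]), 5.4)
True (array([-5.370e+01,  2.044e+02,  2.000e-01]), array([1. , 1.8, 0.7]), 6.2)
```

View pics/s2.png

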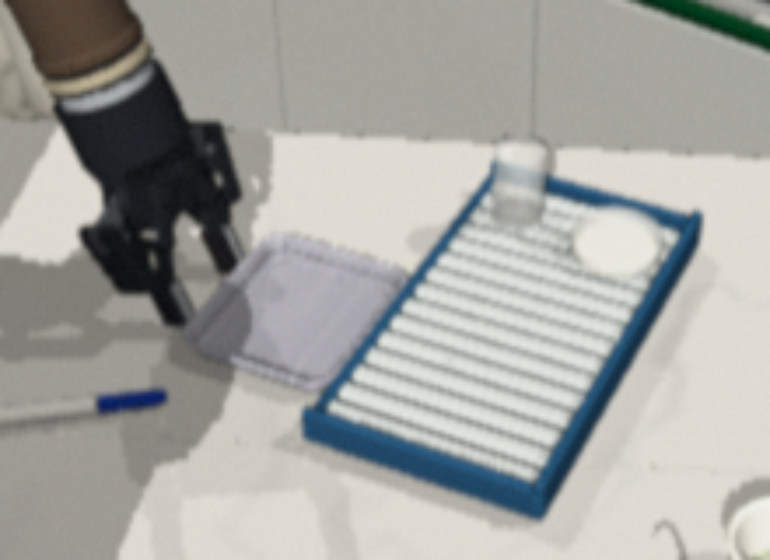

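The tray lies flat with its long side against the open end, between (305,390) and (405,275) in the crop. Both fingertips sit at its far rim. Now I'll lift it along the computed arc.

```bash
cat >> h.py <<'E'
def arc(a,tilt=20,contact=(53.5,9.),yface=82.5):
    "front corner (y,z) of fingers touching the tray tipped up by a deg"
    t=np.linspace(0,2*np.pi,180);o=np.c_[np.cos(t),np.sin(t)]
    P=np.vstack([np.array([s*55.5,16])+2*o for s in(-1,1)]+[np.array([s*45,7])+7*o for s in(-1,1)])
    s,c=np.sin(np.radians(a)),np.cos(np.radians(a));R=np.array([[c,-s],[s,c]])
    Q=P@R.T;off=np.array([yface-Q[:,0].min(),-Q[:,1].min()])
    h=cv2.convexHull((Q+off).astype(np.float32))[:,0]
    h=np.vstack([np.linspace(h[i-1],h[i],20) for i in range(len(h))])
    zc=(R@np.array(contact)+off)[1];tt=np.tan(np.radians(tilt))
    d=h[:,1]-zc
    return (h[:,0]-np.where(d>=0,d*tt,-d/tt)).max(),zc
E
python3 - <<'E'
from h import *
from bench import bot
print([(a,np.round(arc(a),1).tolist()) for a in range(0,91,10)])
for a in (0,5,10,16,22):
    y,z=arc(a)
    s=bot.move_linear(pose(-54,y+9-2.5,z-8.8)[0],speed=.03)
    print(a,(round(y+9,1),round(z-8.8,1)),*tcp(bot))
c=bot.camera('scene');cv2.imwrite('pics/s3.png',cv2.resize(c['pixels'][140:300,130:350,::-1],None,fx=3.5,fy=3.5))
E
```

```text
[(0, [195.1, 9.0]), (10, [193.5, 26.1]), (20, [189.7, 42.6]), (30, [182.7, 58.0]), (40, [172.7, 71.8]), (50, [160.1, 83.7]), (60, [145.5, 93.3]), (70, [128.9, 102.0]), (80, [110.8, 108.1]), (90, [92.4, 111.0])]
0 (np.float64(204.1), np.float64(0.2)) [-5.34e+01  2.04e+02 -1.00e-01] [-2.6 11.1  0.1] 6.5
5 (np.float64(203.6), np.float64(8.8)) [-53.5 203.7   8.4] [-0.4 10.6  0.3] 7.0
10 (np.float64(202.5), np.float64(17.3)) [-53.5 202.8  17. ] [-1.5 10.1  0.9] 7.4
16 (np.float64(200.6), np.float64(27.3)) [-53.5 200.9  27.2] [-1.7 10.9  2.7] 7.9
22 (np.float64(197.6), np.float64(37.0)) [-53.4 198.1  37. ] [-1.4 12.8  3.1] 8.4
```

View pics/s3.png

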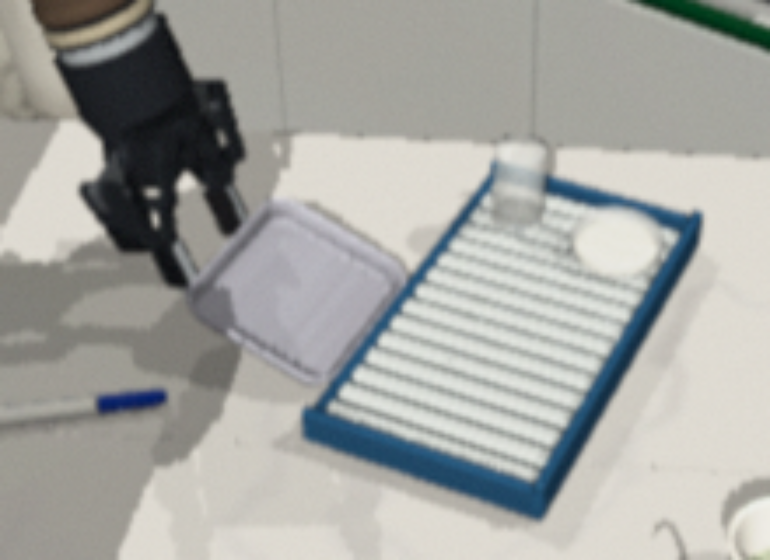

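The tray's far side is raised, with the fingertips under the rim at crop (180,275) and (235,220) and the near side firm against the board end. I'll carry on over.

Run:
```python
from h import *
from bench import bot
for a in range(30,91,10):
    k=np.clip((a-30)/50,0,1);y,z=arc(a,contact=(53.5-6*k,9))
    bot.move_linear(pose(-54,y+9-2,z-8.8)[0],speed=.05)
    print(a,(round(y+9,1),round(z-8.8,1)),*tcp(bot))
p,_,_=tcp(bot)
for dy,dz in((-14,-1),(-28,-5),(-42,-11)):
    bot.move_linear(pose(-54,p[1]+dy,p[2]+dz)[0],speed=.04);print(*tcp(bot))
bot.wait(.5)
c=bot.camera('scene');cv2.imwrite('pics/s4.png',cv2.resize(c['pixels'][140:300,130:350,::-1],None,fx=3.5,fy=3.5))
```

```text
30 (np.float64(191.7), np.float64(49.2)) [-53.9 189.6  49.2] [ 0.5  2.4 -0.1] 8.8
40 (np.float64(181.8), np.float64(62.3)) [-54.  179.6  62.5] [0.3 2.6 2. ] 9.3
50 (np.float64(169.8), np.float64(73.1)) [-53.7 168.1  73.5] [-0.9  4.6  6.1] 9.8
60 (np.float64(156.4), np.float64(81.4)) [-53.3 154.9  82.4] [-2.4  7.9 10.7] 10.2
70 (np.float64(142.0), np.float64(88.7)) [-53.1 140.5  90.4] [-3.2  7.4 15. ] 10.7
80 (np.float64(126.2), np.float64(93.4)) [-52.9 124.4  97. ] [-8.  10.6 27.1] 11.2
90 (np.float64(109.0), np.float64(96.2)) [-52.6 105.5 101.6] [-10.    7.8  36.2] 11.7
[-52.8  89.8 103.3] [-2.2  1.1 17.7] 12.2
[-52.1  73.7 101.2] [-3.9 -2.8 25. ] 12.8
[-55.3  63.4  89.6] [ 0.  -0.   0.5] 13.3
```

View pics/s4.png

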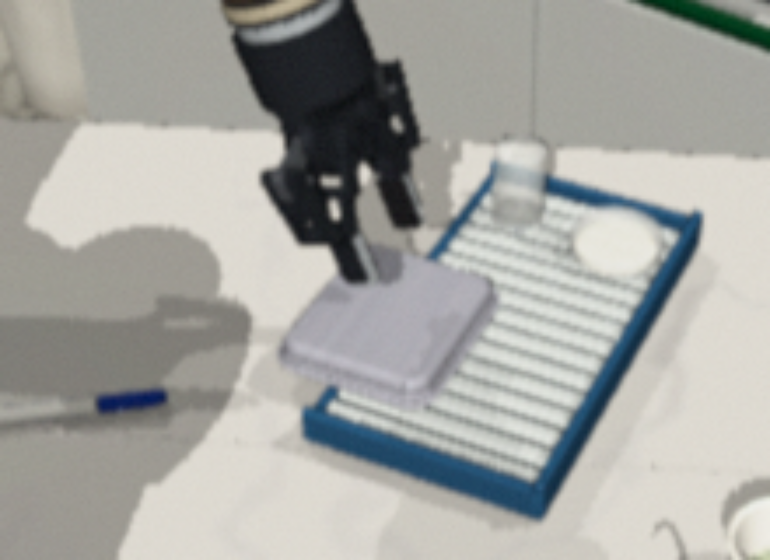

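The tray lies bottom-up on the slats, spanning (280,350) to (495,290) in the crop, and overhangs the open end. Beaker and dish are undisturbed. I'll back off and measure it.

```bash
cat >> h.py <<'E'
def tray_up(bot,tag):
    for n in("top","scene"):
        c=bot.camera(n);np.savez(f'pics/{n}_{tag}.npz',**c);P=cloud(c);X=(P[...,:2]-C)@RB*1e3;z=P[...,2]
        m=((z>.032)&(z<.046)&(X[...,0]>-130)&(X[...,0]<40)&(X[...,1]>-72)&(X[...,1]<185)).astype(np.uint8)
        m=cv2.morphologyEx(m,cv2.MORPH_OPEN,np.ones((3,3)))
        _,l,st,_=cv2.connectedComponentsWithStats(m);t=l==1+np.argmax(st[1:,4])
        r=cv2.minAreaRect(X[t].astype(np.float32));print(n,t.sum(),np.round(r[0],1),np.round(r[1],1),round(r[2],1),'z',np.round(np.median(z[t])*1e3,1))
E
python3 - <<'E'
from h import *
from bench import bot
bot.move_linear(pose(-54,75,115)[0],speed=.15)
bot.move_linear(pose(-54,205,115)[0],speed=.2)
tray_up(bot,'5')
print(tcp(bot))
E
```

```text
top 2318 [-43.8  69.7] [103.6 118.8] 90.0 z 38.8
scene 1602 [-45.  71.] [118.7 104.6] 0.2 z 40.5
(array([-54.5, 203.8, 114.7]), array([ 0.8,  0.1, -0.5]), 15.1)
```

Run:
```python
from h import *
from bench import bot
X=-44.5
bot.movep(*pose(X,165,80,0))
bot.move_linear(pose(X,165,20,0)[0],speed=.08)
print(bot.move_linear(pose(X,145,20,0)[0],speed=.05),tcp(bot))
print(bot.move_linear(pose(X,64,20,0)[0],speed=.05,f_stop=12),tcp(bot))
print(bot.move_linear(pose(X,46,20,0)[0],speed=.02,f_stop=6),tcp(bot))
c=bot.camera('scene');cv2.imwrite('pics/s6.png',cv2.resize(c['pixels'][140:300,130:350,::-1],None,fx=3.5,fy=3.5))
```

```text
False (array([-44.4, 144.6,  20.1]), array([-1. , -0. , -0.8]), 17.1)
False (array([-43.7,  63.4,  20.7]), array([-0.4,  4.2,  5.8]), 18.9)
True (array([-43.8,  48.3,  20.8]), array([-0.3,  3.5,  3.8]), 19.7)
```

View pics/s6.png

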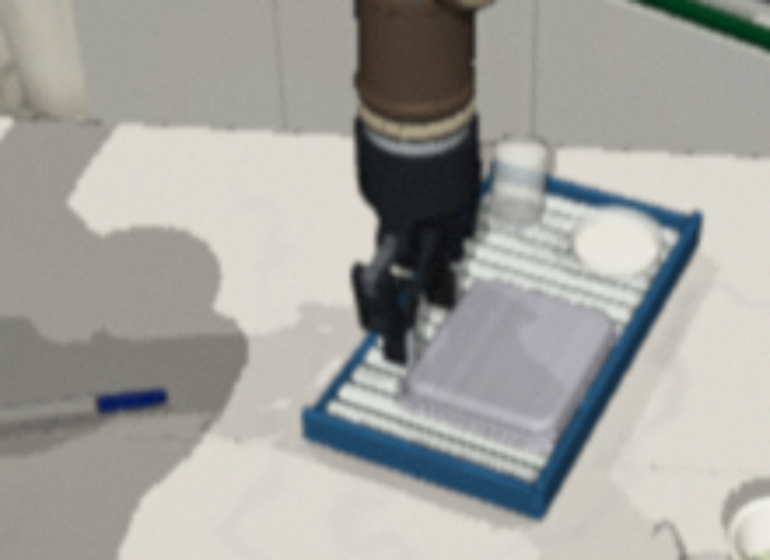

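The tray is now at the stop end: crop (600,320)-(545,440) lies along the stop, and the fingers are at its near side. I'll give one more squaring push, then retreat and check.

Run:
```python
from h import *
from bench import bot
print(bot.move_linear(pose(-43.8,44,20.5,0)[0],speed=.02,f_stop=8),tcp(bot))
bot.move_linear(pose(-43.8,60,21,0)[0],speed=.04)
bot.move_linear(pose(-43.8,75,110,0)[0],speed=.15)
bot.move_linear(pose(-43.8,240,120,0)[0],speed=.25)
tray_up(bot,'7');print(tcp(bot))
for n in('top','scene'):
    a,b=[np.load(f'pics/{n}{k}.npz')['pixels'] for k in('0','_7')]
    if n=='top': cv2.imwrite('pics/t7.png',cv2.resize(b[120:290,170:430,::-1],None,fx=3,fy=3))
```

```text
True (array([-43.8,  48.3,  20.8]), array([0.4, 2.1, 3.8]), 19.9)
top 2315 [-43.2 -17.2] [103.5 118.8] 89.7 z 39.0
scene 1714 [-43.9 -16.3] [103.4 120.7] 90.0 z 40.4
(array([-44.2, 238.8, 119.4]), array([ 0.7, -0.3, -0.8]), 22.0)
```

View pics/t7.png

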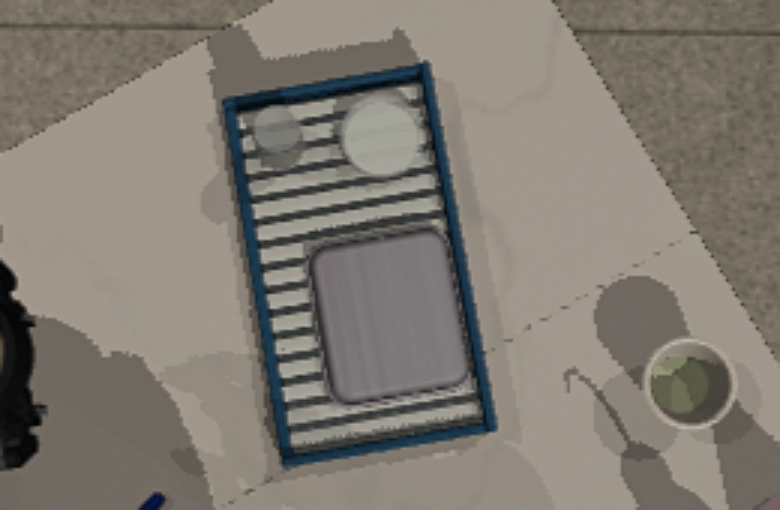

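The tray sits bottom-up and square against the stop: measured centre y is -17 mm, as expected, and its angle error is under 0.5°. Beaker, dish and mortar are where they were.

```bash
python3 -c "
from bench import bot
print(bot.sign_off())"
```

```text
the job is handed in; nothing more can be done
None
```

The tray is upside down on the slats, square against the stop, with the beaker, dish and mortar left where they stood; it took 22 s and the job is handed in, though the sign-off gave no verdict.

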